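# Unlock a wax die and draw its core slide

## Task

Open the side core of the wax die so that the cross-shaped pattern in it can be taken out later: push the locking bolt's upright tab to the left until the bolt is fully withdrawn, then hook a fingertip behind the lip of the core slide and draw the slide out along its rails as far as it goes. Use the fingers only to push and hook: pinch and lift nothing, leave the pattern lying in its cavity and everything else on the bench where it is.

Things in the scene. Friction and masses are not known exactly. Their poses are not given: they have to be found in the camera images.
- wax_die: Lower half of a wax injection die, fixed on the bench. Origin: on the bench under the centre of its base plate (224 x 108 mm, top z 32 mm). x runs from the pull lip to the cavity block, z up. In this frame (mm): cavity block x 12 to 112, |y| to 54, top z 56, dowels to z 68 at (20, 46), (104, -46); rails x -112 to 12, |y| 14.5 to 33, top z 50, screw heads to 53.
- core_slide (a joint): Steel core slide between the rails. 0 = home; grows to 0.044 m (end stop) as it is drawn out along the die's -x. Stays where it is left, moves at about 4 N. With the bolt in it moves only 2 mm; the bolt clears it at 0.038. At home, in the die's frame (mm): heel and nose x 13 to 42, |y| to 12, top z 66.5; flat bar from lip to heel, |y| to 13.5, top z 50, screw heads to 53.
- lip (a point): Mid-point of the pull lip's inner face (towards the cavity block), 12 mm below its top; moves with the slide; the die's axes. The lip is an upright plate across the slide's outer end, 34 mm wide (y), 10 mm thick (x), z 50 to 78 mm over the bench, top edge rolled 3.5 mm outward (inner half core_slide_c3, outer half c4). At home this face is at x -62 mm of the die; 55 mm between it and the bolt guides is free above z 53.
- cross_bolt (a joint): Flat steel locking bolt across the slide, in front of the core's heel. 0 = fully in; grows to 0.044 m (stop, fully withdrawn) along the die's +y (to the left). Starts between 0 and 0.006. Stays where it is left, moves at about 2 N. It runs in two guides on the rails: x -7 to 15, |y| 16 to 33 mm of the die's frame, top z 68 mm, screw heads to 70.
- tab (a point): Middle of the inner face (die -y side) of the bolt's upright tab handle, 13 mm below its round top; moves with the bolt; the die's axes. The tab is 16 mm wide (x), 8 mm thick (y), z 52 to 97 mm over the bench (inner half cross_bolt_c1, outer c2). Bolt fully in: this face is at (5, 40) mm of the die. Pushed along +y it withdraws the bolt. A fingertip above z 70 mm clears the guides.
- pattern: Violet wax pattern, cross-shaped block with four pointed arms, 66 x 78 x 24 mm, lying loose in the die's cavity under the core's tongue. Origin: centre of its underside.
- cavity (a point): Centre of the cavity's floor, where the pattern's origin lies (x 62, y 0, z 36 mm of the die's frame). The pattern has about 2 mm of play.
- spare_pattern: A second, identical violet wax pattern (66 x 78 x 24 mm), already out of the die, lying flat on the bench to the left of the die. Origin: centre of its underside. Bystander, not to be disturbed.
- sprue_stub: Orange-brown wax rod stub, 14 x 48 x 12 mm, lying on the die's base plate along its right edge. Origin: centre of its underside. Bystander.
- bench_brush: Small wooden bench brush, 29 x 82 x 24 mm, at the left edge of the bench. Origin: centre of its underside. Bystander.
- wax_rod_a: Orange-brown wax rod, 12 x 89 x 11 mm, right of the middle, nearer the wax pot. Origin: centre of its underside. Bystander.
- wax_rod_b: Orange-brown wax rod, 12 x 103 x 11 mm, on the right. Origin: centre of its underside. Bystander.
- tweezers: Steel tweezers, 16 x 134 x 6 mm, lying on the right of the bench. Origin: centre of its underside. Bystander.

How it is judged:
By the outcome, as a careful person would: the job done as asked, in the order asked, and still so for the second after the job is handed in, with the robot touching nothing.
It also fails if it takes over 35 s, if anything falls off the work surface, if the arm or the gripper's body presses on something with over 40 N, if the wrist force passes 120 N, or if a joint passes its speed limit or range.

## Robot

A 6-joint arm with a two-finger parallel gripper is mounted at the origin on the work surface; the furniture and walls round the work are solid. World frame = base frame: x ahead of the robot, y to its left, z up, the work surface at z = 0. Lengths are in mm, angles in degrees, forces in N, time in s.
With the tool pointing down it reaches from about 350 to 850 mm from the base axis. Payload 8.1 kg.
Tool frame: the origin (TCP) lies at the very end of the fingers, on their centre line; the grasp point (between the pads) lies 19 mm behind it; z points along the fingers, y is the line along which they close (so a half turn about z gives the same grasp; the last joint's range is limited). The gripper opens to 85 mm and grips with 20 to 120 N. Pads are 22 mm wide; open, the fingers measure 114 mm over their backs; the gripper's body (76 mm by 85 mm) begins 54 mm behind the grasp point. The pads swing forward as they close: fully open they stand 13 mm farther back than shut.
Start: joints at [-4.893, 7.471, 85.268, -0, 87.261, -4.893], TCP at [600.004, 0.022, 231.292] pointing down, gripper open.
Joint ranges: [-169.43, 169.43], [-51.17, 129.36], [1.28, 143.12], [-76.62, 256.62], [0, 156.53], [-152.29, 152.29]. Speed limits (degrees/s): [136.94, 136.94, 159.86, 180, 180, 180].

## Interface

Orientations are given as [roll, pitch, yaw] about the fixed x, y, z axes, in that order (R = Rz(yaw) Ry(pitch) Rx(roll)).
In Python, from bench import * gives the robot as it stands.
- The arm moves only by the tool play_rows, never from a script. Its argument "increments" is a list of rows, each a list of 3 entries, a list of its own where there are three numbers: the gripper's target within -1 to 1 (fully open at 1, half-way at 0, shut at -1), then the shift along the tool's x, y, z in mm, then the turn about the tool's z in rad. A call has 1 to 12 rows; each row shifts and turns the commanded pose from where the row before left it, along the tool's axes as they then stand; what a row does not reach is not made up. A row lasts 1/12 s, in which the tool goes at most 41.7 mm and 7.16 degrees, less where a joint would pass 70% of its speed; a pose out of reach is approached as far as the arm can. A call is refused whole if a number of a shift passes 41.7 or a number of a turn 0.125, either way. A call with a gripper value outside its range is refused whole. The fingers move at their own pace and stop on an object; "force" is the grip in N (left out, the last holds). Time passes only in rows, so rows that do not move let the fingers close. It gives the time, the measured TCP pose, the force, the opening and the grip force at its end, in the units of the state.
- sense(): the state, without advancing time (a new reading comes with each control period).
- snapshot(name): name is "scene" or "side" or "wrist"; returns a dict with "color" (400x640x3 uint8, red, green, blue), "intrinsics" (3x3 intrinsics, pixels), "world_from_camera" (4x4, takes a point from camera to world coordinates). Camera axes: x right, y down, z forward; pixel columns grow to the right and rows downward; lengths in mm; the calibration is good to about 2 mm. A picture is of the moment at which its call begins. There is no depth.
- hand_in(): hands the job in; it is judged then, once.
Trained networks look in a picture, given as the dict that the camera call returned (one of the last four; its "shot" number tells which), for a name from the list of things; names that differ only in an ending like _2 or _b are one class to them, and where a whole thing is asked for, a point or a joint stands for the part that bears it (a point fixed in the world has none). Each returns a list of dicts, best first, with "p" (0 to 1); they miss things now and then, are a little off and sometimes report something else, mostly with a low value. They report only what shows in the picture. A call takes as long as a camera call.
- find_in(query, picture): "xyz" ([x, y, z] in mm, in the coordinates of the camera as it stood for that picture, good to about 4 mm: the middle of the surface that is visible of it).
- regions_of(query, picture): "mask" (400x640 bool, what is visible of it).
- pinpoint(query, picture): "xyz" ([x, y, z] in mm, in the coordinates of the camera as it stood for that picture, good to about 4 mm: a listed point, or the origin of a listed thing).
The state is a dict: "time": time; "joint_pos": joint angles; "qd": joint speeds; "joint_efforts": joint torques, N m; "tool_pos": TCP position; "tcp_rot": TCP orientation; "ft_force": force on the tool from outside, world axes, zero at the start; "wrist_torque": the same for the moment, N m; "finger_gap": finger opening in mm; "grip_force": force on a finger pad.
Only numpy, scipy, OpenCV 4.12 (cv2) and the standard library are available. Lean on these libraries where they do the work, as an engineer would, in place of code of your own. Each camera call takes 0.05 s, during which the arm holds its last target. There are 200 camera calls.

## Working session

There is one attempt and no reset: what is moved stays moved. The work goes in short steps, Python scripts to look and compute and a tool call to move; the robot and the scene stay as the last step left them, time stands still between calls to the robot, and variables do not carry over. Pictures are saved under pics/ and viewed, at most 10 in all, crops included, and the job is handed in when it is done.

Besides the shell and the picture viewer there is one more tool, called after ">>>" in YAML: its name, and indented under it one key for each argument. play_rows: Moves the arm, as the interface text tells. Its arguments: {"type":"object","properties":{"increments":{"type":"array","items":{"type":"array"}},"force":{"type":"number"}},"required":["increments"]}

```bash
mkdir -p pics; cat > h.py <<'E'
from bench import *
import numpy as np, cv2
def w(p,s):
    T=np.array(s["world_from_camera"]); return (T[:3,:3]@np.array(p)+T[:3,3])
def save(s,n): cv2.imwrite("pics/"+n+".png",cv2.cvtColor(s["color"],cv2.COLOR_RGB2BGR))
E
python3 - <<'E'
from h import *
np.set_printoptions(precision=1,suppress=True)
for c in ("scene","side","wrist"):
    s=snapshot(c); save(s,c+"0")
    for q in ("tab","lip","cavity","wax_die","pattern","spare_pattern"):
        for r in pinpoint(q,s)[:2]: print(c,q,round(r["p"],2),w(r["xyz"],s))
st=sense(); print(st["time"],st["tool_pos"],st["tcp_rot"],st["finger_gap"],st["ft_force"])
E
```

```text
scene tab 0.58 [516.  238.6  87. ]
scene lip 0.8 [447.7 208.5  64.3]
scene wax_die 0.69 [508.8 197.6  -0.7]
scene spare_pattern 0.48 [469.5 309.2  -0.9]
side tab 0.4 [523.  237.4  86.3]
side lip 0.7 [446.7 209.2  72.2]
side cavity 0.79 [569.4 192.2  32.2]
side wax_die 0.95 [511.4 196.8  -0.6]
side pattern 0.64 [572.2 190.8  37. ]
side pattern 0.38 [394.  -81.1   1.6]
side spare_pattern 0.43 [474.1 316.4  -2.8]
wrist pattern 0.35 [394.1 -83.7  -1. ]
1.05 [600.    0.  231.3] [180.   0.  90.] 85.15515340234592 [-0.1 -0.5  0.2]
```

View pics/scene0.png

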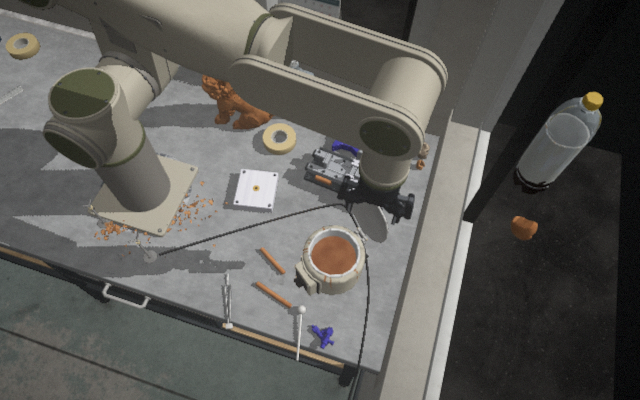

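View pics/wrist0.png

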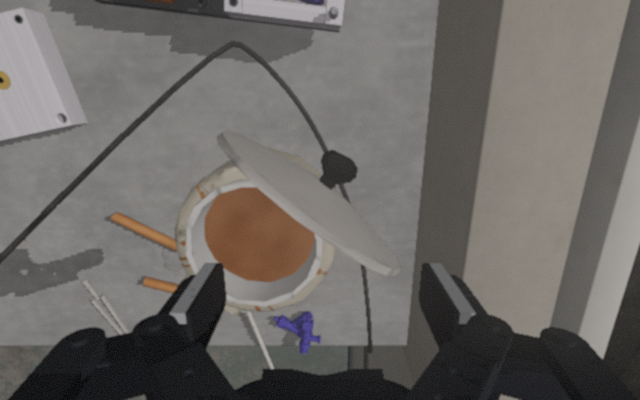

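The scene view shows the die around pixel (335,168), behind the wrist. The wrist view shows only its near edge at the top, around (250,10). The networks agree on the die at about (510,197) with yaw about -8°. I'll shut the gripper and go closer.

>>> play_rows:
  increments:
    - [-1, [18, -15, 0], 0.02]
    - [-1, [18, -15, 0], 0.02]
    - [-1, [18, -15, 0], 0.02]
    - [-1, [18, -15, 0], 0.02]
    - [-1, [18, -15, 0], 0.03]
    - [-1, [18, -15, 0], 0.03]
    - [-1, [0, 0, 0], 0]
    - [-1, [0, 0, 0], 0]

```text
time: 1.72
tool_pos: [515.4, 113.2, 231.6]
tcp_rot: [180.0, -0.0, 82.1]
ft_force: [0.6, 0.3, -0.5]
finger_gap: -0.0
grip_force: 0.0
```

```bash
cat > look.py <<'E'
from h import *
import sys
np.set_printoptions(precision=1,suppress=True)
for c in sys.argv[2:]:
    s=snapshot(c); save(s,c+sys.argv[1])
    for q in ("tab","lip","cavity","wax_die","pattern","core_slide","cross_bolt"):
        for r in pinpoint(q,s)[:1]: print(c,q,round(r["p"],2),w(r["xyz"],s))
st=sense(); print(st["time"],st["tool_pos"],st["tcp_rot"],st["finger_gap"],st["ft_force"])
E
python3 look.py 1 wrist scene side
```

```text
wrist tab 0.93 [519.7 241.9  80.5]
wrist lip 0.65 [448.5 206.1  65.8]
wrist cavity 0.94 [573.8 193.7  39.4]
wrist wax_die 0.62 [509.6 201.2   0.6]
wrist pattern 0.86 [575.2 191.7  32.7]Traceback (most recent call last):
  File "look.py", line 7, in <module>
    for r in pinpoint(q,s)[:1]: print(c,q,round(r["p"],2),w(r["xyz"],s))
             ~~~~~~~~^^^^^
ValueError: it knows: bench_brush, cavity, lip, pattern, spare_pattern, sprue_stub, tab, tweezers, wax_die, wax_rod
```

View pics/wrist1.png

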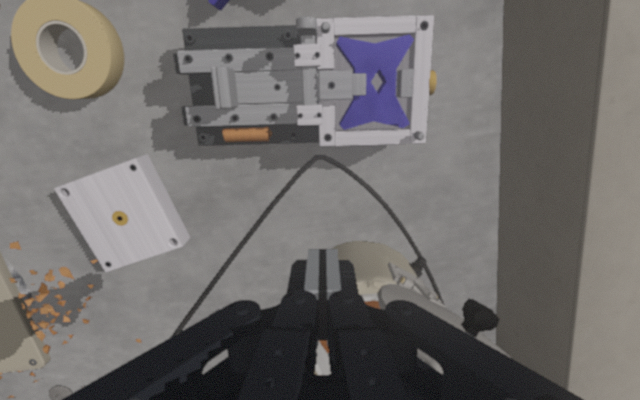

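The wrist picture shows the die square with the tool. The lip is at px (222,87), the guides at (308,52) and (308,115), the tab at about (306,25), and the pattern at (377,82). I'll go down to the inner side of the tab, with the tip at about z 76.

>>> play_rows:
  increments:
    - [-1, [25, -3, 0], 0]
    - [-1, [25, -3, 0], 0]
    - [-1, [25, -3, 0], 0]
    - [-1, [25, -3, 0], 0]
    - [-1, [0, 0, 30], 0]
    - [-1, [0, 0, 30], 0]
    - [-1, [0, 0, 30], 0]
    - [-1, [0, 0, 25], 0]
    - [-1, [0, 0, 0], 0]
    - [-1, [0, 0, 0], 0]

```text
time: 2.85
tool_pos: [516.8, 212.3, 114.9]
tcp_rot: [-179.8, 0.1, 81.9]
ft_force: [-0.9, 0.0, -0.2]
finger_gap: 0.1
grip_force: 0.0
```

```bash
sed -i 's/,"core_slide","cross_bolt"//' look.py
python3 look.py 2 wrist side scene
```

```text
wrist tab 0.88 [521.  238.1  80.8]
wrist lip 0.58 [447.6 210.5  62.4]
wrist cavity 0.76 [575.  193.5  39.1]
wrist wax_die 0.85 [509.8 201.6  -4. ]
wrist pattern 0.65 [506.2 203.2  -3.2]
side tab 0.5 [522.1 236.9  85.5]
side lip 0.9 [448.5 207.4  69.1]
side cavity 0.68 [568.9 192.   31.9]
side wax_die 0.69 [508.7 198.4   1.1]
side pattern 0.68 [571.8 188.9  35.5]
scene tab 0.57 [518.1 234.4  89.9]
scene lip 0.88 [449.9 206.2  62.5]
scene cavity 0.6 [569.2 187.1  34.9]
scene wax_die 0.73 [506.9 196.8   2.8]
scene pattern 0.64 [570.7 191.1  40.6]
3.75 [517.8 213.1 116.2] [-180.    0.   82.] 0.13128991363091314 [ 0.6 -0.2 -0.2]
```

View pics/wrist2.png

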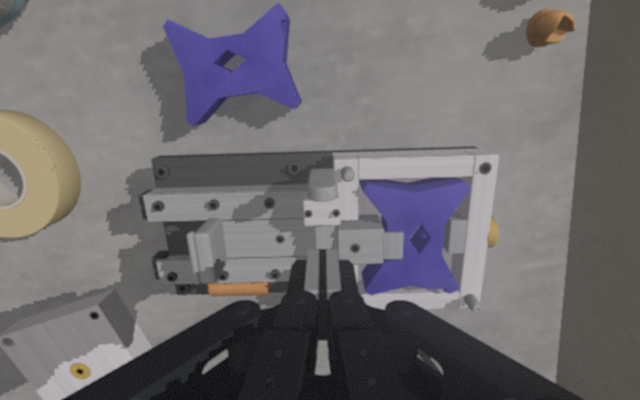

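View pics/side2.png

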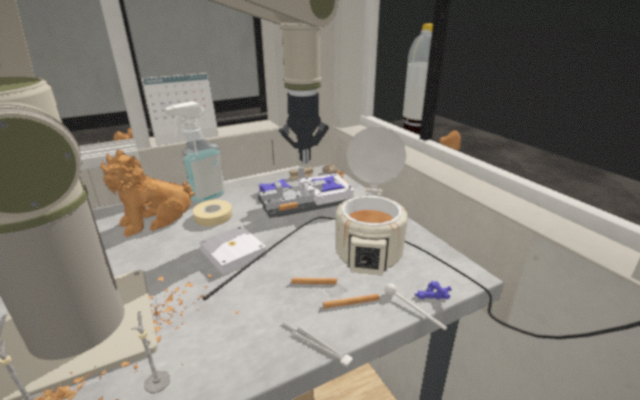

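The tip is in line with the tab (px 322,180) and above the gap on its inner side. I'll lower 40 mm, then push left.

>>> play_rows:
  increments:
    - [-1, [0, 0, 14], 0]
    - [-1, [0, 0, 14], 0]
    - [-1, [0, 0, 12], 0]
    - [-1, [0, 0, 0], 0]
    - [-1, [6, 0, 0], 0]
    - [-1, [6, 0, 0], 0]
    - [-1, [6, 0, 0], 0]
    - [-1, [6, 0, 0], 0]

```text
time: 4.42
tool_pos: [521.5, 237.6, 77.0]
tcp_rot: [180.0, 0.0, 82.0]
ft_force: [-1.6, -2.8, 2.2]
finger_gap: 0.1
grip_force: 1.4
```

>>> play_rows:
  increments:
    - [-1, [5, 0, 0], 0]
    - [-1, [5, 0, 0], 0]
    - [-1, [5, 0, 0], 0]
    - [-1, [5, 0, 0], 0]
    - [-1, [5, 0, 0], 0]
    - [-1, [0, 0, 0], 0]
    - [-1, [0, 0, 0], 0]

```text
time: 5.0
tool_pos: [524.8, 262.3, 76.3]
tcp_rot: [180.0, -0.0, 82.0]
ft_force: [-0.0, -0.6, -0.2]
finger_gap: -0.1
grip_force: 0.0
```

>>> play_rows:
  increments:
    - [-1, [3, 0, 0], 0]
    - [-1, [3, 0, 0], 0]
    - [-1, [2, 0, 0], 0]
    - [-1, [0, 0, 0], 0]

```text
time: 5.33
tool_pos: [525.7, 269.9, 76.2]
tcp_rot: [-180.0, -0.0, 82.0]
ft_force: [0.3, -0.9, -0.0]
finger_gap: -0.2
grip_force: 0.2
```

>>> play_rows:
  increments:
    - [-1, [1.5, 0, 0], 0]
    - [-1, [1, 0, 0], 0]
    - [-1, [0, 0, 0], 0]

```text
time: 5.58
tool_pos: [525.8, 270.4, 76.1]
tcp_rot: [-180.0, 0.2, 82.0]
ft_force: [-3.2, -9.3, 3.1]
finger_gap: 0.3
grip_force: 4.9
```

>>> play_rows:
  increments:
    - [-1, [1.5, 0, 0], 0]
    - [-1, [0, 0, 0], 0]

```text
time: 5.75
tool_pos: [525.8, 270.6, 76.0]
tcp_rot: [-179.9, 0.3, 81.9]
ft_force: [-3.8, -15.2, 6.7]
finger_gap: 0.1
grip_force: 8.0
```

>>> play_rows:
  increments:
    - [-1, [-5, 0, 0], 0]
    - [-1, [-10, 0, 0], 0]
    - [-1, [0, 0, 0], 0]

```text
time: 6.0
tool_pos: [524.2, 257.6, 76.2]
tcp_rot: [180.0, 0.0, 81.9]
ft_force: [-1.0, -0.5, -0.1]
finger_gap: -0.2
grip_force: 0.0
```

```bash
python3 look.py 3 wrist
```

```text
wrist tab 0.88 [522.7 281.6  83.3]
wrist lip 0.58 [447.1 208.9  66.9]
wrist pattern 0.56 [572.4 194.4  36.1]
6.3 [524.3 259.   76.4] [180.  -0.  82.] -0.10812132147551046 [-0.3 -0.1 -0.2]
```

View pics/wrist3.png

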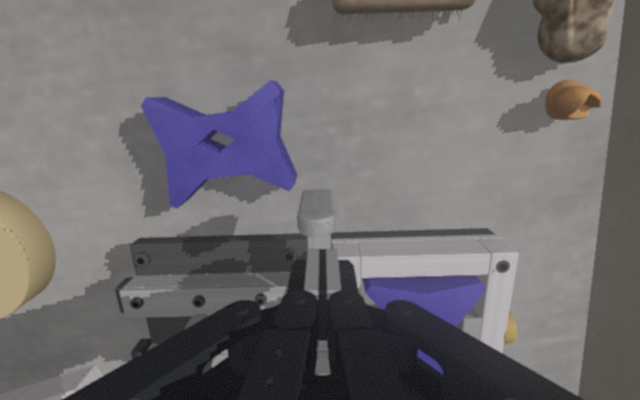

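The bolt is at its stop: 15 N gave no further motion, and the tab is seen at about y 282, about 42 mm further left. Next I'll lift, move behind the lip and look.

>>> play_rows:
  increments:
    - [-1, [-4, 0, -20], 0]
    - [-1, [-10, -6, -20], 0]
    - [-1, [-16, -12, 0], 0]
    - [-1, [-16, -13, 0], 0]
    - [-1, [-15, -13, 0], 0]
    - [-1, [0, 0, 20], 0]
    - [-1, [0, 0, 0], 0]
    - [-1, [0, 0, 0], 0]

```text
time: 6.97
tool_pos: [471.3, 204.4, 95.6]
tcp_rot: [-179.9, 0.0, 82.0]
ft_force: [-0.2, -0.2, -0.0]
finger_gap: 0.5
grip_force: 0.0
```

```bash
python3 look.py 4 wrist side
```

```text
wrist tab 0.6 [527.3 284.1  80.5]
wrist lip 0.56 [446.9 209.6  65.8]
wrist cavity 0.57 [573.5 197.4  38.8]
wrist wax_die 0.87 [513.4 201.2  -1.3]
wrist pattern 0.9 [575.2 190.6  33.4]
side tab 0.44 [526.6 279.5  85.1]
side lip 0.78 [449.5 207.5  70.7]
side cavity 0.72 [573.4 188.8  32.2]
side wax_die 0.94 [507.9 199.7  -1.5]
side pattern 0.8 [573.9 190.5  36.9]
7.5667 [472.2 204.5  96.3] [-180.    0.   82.] -0.038943134858756424 [ 0.5 -0.9 -0.9]
```

View pics/wrist4.png

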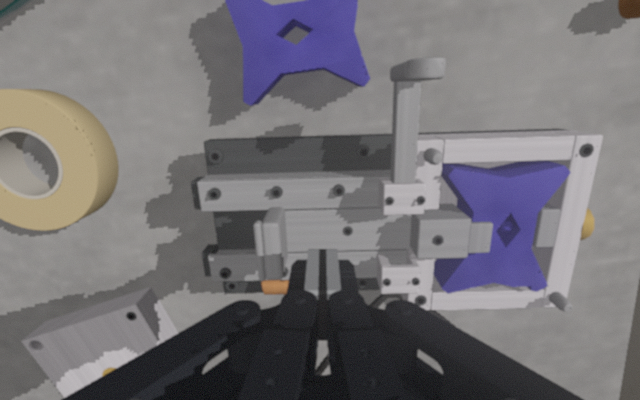

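The bolt is clear of the slide path, its tab out at px (418,70). The tip is between the lip (270,245) and the guides (400,270). I'll lower to z 59 and draw.

>>> play_rows:
  increments:
    - [-1, [0, 0, 13], 0]
    - [-1, [0, 0, 13], 0]
    - [-1, [0, 0, 11], 0]
    - [-1, [0, 0, 0], 0]
    - [-1, [0, -4, 0], 0]
    - [-1, [0, -4, 0], 0]
    - [-1, [0, -4, 0], 0]
    - [-1, [0, -4, 0], 0]

```text
time: 8.23
tool_pos: [457.0, 206.7, 60.1]
tcp_rot: [179.9, -0.0, 82.0]
ft_force: [5.7, -2.0, -2.6]
finger_gap: 0.0
grip_force: 2.3
```

>>> play_rows:
  increments:
    - [-1, [0, -5, 0], 0]
    - [-1, [0, -5, 0], 0]
    - [-1, [0, -5, 0], 0]
    - [-1, [0, -5, 0], 0]
    - [-1, [0, -4, 0], 0]
    - [-1, [0, 0, 0], 0]

```text
time: 8.73
tool_pos: [432.5, 210.0, 60.1]
tcp_rot: [179.9, -0.0, 82.0]
ft_force: [0.6, -0.0, 1.1]
finger_gap: 0.2
grip_force: 0.3
```

>>> play_rows:
  increments:
    - [-1, [0, -4, 0], 0]
    - [-1, [0, -4, 0], 0]
    - [-1, [0, -3, 0], 0]
    - [-1, [0, 0, 0], 0]

```text
time: 9.07
tool_pos: [421.8, 211.6, 59.9]
tcp_rot: [179.9, -0.0, 82.0]
ft_force: [1.6, -0.6, 0.1]
finger_gap: 0.4
grip_force: 0.8
```

>>> play_rows:
  increments:
    - [-1, [0, -2, 0], 0]
    - [-1, [0, -2, 0], 0]
    - [-1, [0, 0, 0], 0]

```text
time: 9.32
tool_pos: [419.3, 212.0, 60.0]
tcp_rot: [179.8, -0.0, 82.0]
ft_force: [8.8, -3.0, -2.5]
finger_gap: 0.1
grip_force: 4.6
```

>>> play_rows:
  increments:
    - [-1, [0, -2, 0], 0]
    - [-1, [0, 0, 0], 0]

```text
time: 9.48
tool_pos: [419.1, 212.0, 60.2]
tcp_rot: [179.6, -0.1, 82.0]
ft_force: [18.6, -5.6, -9.9]
finger_gap: 0.5
grip_force: 9.3
```

>>> play_rows:
  increments:
    - [-1, [0, 4, 0], 0]
    - [-1, [0, 4, 0], 0]
    - [-1, [0, 4, 0], 0]
    - [-1, [0, 0, 0], 0]

```text
time: 9.82
tool_pos: [427.8, 210.8, 59.2]
tcp_rot: [-180.0, -0.0, 82.0]
ft_force: [-0.2, 0.2, 0.9]
finger_gap: -0.1
grip_force: 0.0
```

```bash
python3 look.py 5 wrist side
```

```text
wrist tab 0.87 [522.9 282.8  82. ]
wrist cavity 0.55 [508.7 201.   -4.2]
wrist wax_die 0.74 [510.  203.   -1.9]
wrist pattern 0.87 [571.3 189.4  32.5]
side tab 0.46 [525.6 281.8  82.7]
side lip 0.78 [403.6 214.8  70. ]
side cavity 0.96 [572.  190.5  35.7]
side pattern 0.54 [571.8 188.1  37.1]
10.4167 [427.5 210.7  59.3] [-180.   -0.   82.] 0.07222480383539369 [0.8 0.7 1.6]
```

View pics/wrist5.png

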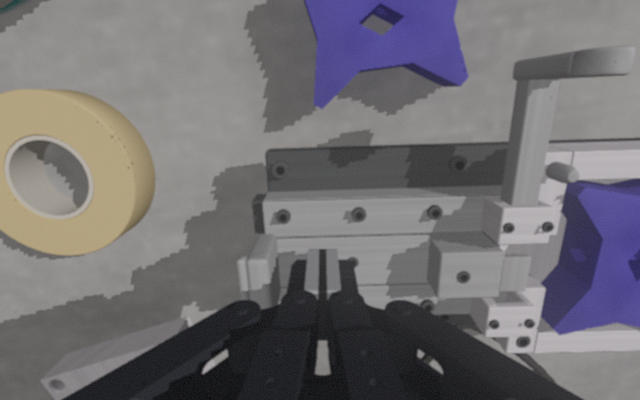

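The slide is at its stop: the lip moved about 44 mm and 18 N gave no further motion. In the picture the lip is at px (260,265), past the rail ends, and the pattern is still in the cavity. I'll retreat upward.

>>> play_rows:
  increments:
    - [-1, [0, 0, -12], 0]
    - [-1, [0, 0, -20], 0]
    - [-1, [0, 0, -25], 0]
    - [-1, [0, 0, -30], 0]
    - [-1, [0, 0, -30], 0]
    - [-1, [0, 0, -20], 0]
    - [-1, [-20, 10, 0], 0]
    - [-1, [-20, 10, 0], 0]
    - [-1, [-20, 10, 0], 0]
    - [-1, [-20, 10, 0], 0]
    - [-1, [0, 0, 0], 0]
    - [-1, [0, 0, 0], 0]

```text
time: 11.42
tool_pos: [456.4, 125.2, 197.2]
tcp_rot: [180.0, -0.0, 81.8]
ft_force: [0.7, -0.2, 0.1]
finger_gap: -0.1
grip_force: 0.0
```

```bash
python3 look.py 6 wrist side
```

```text
wrist lip 0.69 [404.9 214.4  67.6]
wrist cavity 0.81 [575.5 191.8  37.6]
wrist wax_die 0.84 [511.3 202.5  -2.3]
wrist pattern 0.56 [575.6 188.4  34.9]
side tab 0.66 [527.7 280.1  86.1]
side lip 0.56 [405.2 211.   70.2]
side cavity 0.92 [570.4 189.8  33.7]
side wax_die 0.98 [508.1 197.1  -1.3]
side pattern 0.82 [572.4 189.7  35.8]
12.0167 [456.  126.1 196.3] [-180.    0.   82.] 0.1622179088757277 [-0.5  0.2 -0.9]
```

View pics/wrist6.png

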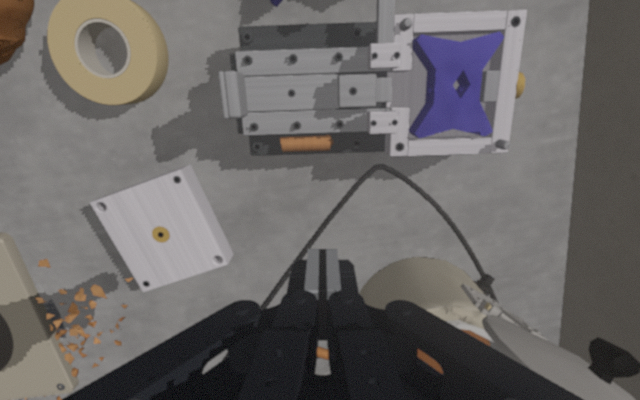

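The picture shows the slide drawn out (lip at px (230,93), heel at (357,90)), the bolt withdrawn, the pattern in its cavity (460,83) and the stub undisturbed.

```bash
python3 -c "
from bench import *
print(hand_in())"
```

```text
the job is handed in; nothing more can be done
None
```

The side core is open and the job is handed in: the bolt and then the slide were each moved to their stops, the pattern still lies in its cavity, and the robot is clear of everything.

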